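# Shut the button press's air valve under its sliding cover

## Task

Shut off the air to the button press. On the air box on the counter, push the sliding cover all the way across to its stop, without lifting it, then push the lever that carries the big coat button a quarter turn until it is fully shut, lying across its pipe. Leave the cover open, leave the plain lever as it is, and do not knock or pick up the things standing around.

Things in the scene. Friction and masses are not known exactly. Their poses are not given: they have to be found in the camera images.
- air_box: grey air service box fixed on the counter, 472 mm long (its y), 200 mm deep (its x) plus a 58 mm ledge on the +x side, 90 mm high; origin at the counter, under the middle of the cover track; yaw within 0.3 rad of 0. A filter regulator sits outside its +y end (to y = 308 mm, 97 mm high)
- box_top (a point): middle of the box's top, 90 mm above its origin, same axes. The track runs along y between two rails (x = +-86 mm, 9 mm high) and end stops (y = +-222 mm). The half y < 0 is a fixed deck; the half y > 0 is an opening (x +-70, y 0 to 222 mm) with two ball valves in it, at first hidden by the cover
- cover: loose aluminium plate lying in the track, 168 (x) by 220 (y) by 6 mm, 0.3 to 0.6 kg; origin in the middle of its underside, 90 mm above the counter. Slides along the box's y against its friction (2 to 7 N): starts over the opening (box y +93 to +110 mm), fully open against the stop at box y = -112 mm
- cover_handle (a point): middle of the cover's bow handle: a 10 mm round steel bar, 90 mm long along x (across the sliding direction), over the middle of the plate; axis 114 mm, top 119 mm above the counter
- button_lever (a joint): angle of the marked lever about its vertical stem, rad: 0 = open (lever points along the box's -x, in line with its pipe), 1.571 = shut, at its stop (lever points along the box's +y). Starts between 0 and 0.3, moves stiffly (about 4 N at the button), stays where it is left
- button_lever_end (a point): centre of the underside of the coat button (wood, round, 26 mm across, 5 mm thick) fixed flat on the marked lever, 44 mm out from the stem, 76 mm above the counter. Lever: black, 57 mm long from the stem, 12 wide, 8 thick (68 to 76 mm above the counter); the valve's body below rises to 58 mm, its bonnet (17 mm across) to the lever
- button_valve_stem (a point): stem axis of the marked valve, 76 mm above the counter; at box x = 20 mm and box y = either 70 or 150 mm
- plain_lever (a joint): angle of the other lever, without button, same meaning; it starts between 0 and 0.3 and is to be left there
- plain_lever_end (a point): point on top of the plain lever, 44 mm out from its stem, 76 mm above the counter; the same lever without the button
- plain_valve_stem (a point): stem axis of the plain valve, 76 mm above the counter, in the other of the two places
- thread_reel: bystander, loose: small thread reel, 30 mm across, 26 mm tall, standing on the ledge behind the cover track; origin at the middle of its underside
- ribbon_reel: bystander, loose: flat ribbon reel, 42 mm across, 14 mm tall, lying on the same ledge; origin at the middle of its underside
- calculator: bystander, loose: grey pocket calculator, 105 x 75 x 17 mm, on the counter beside the box's -y end; origin at the middle of its underside
- button_tin: bystander, loose: round steel tin, 70 mm across, 42 mm tall, on the counter beside the box's +y end; origin at the middle of its underside
- bobbin_block: bystander, loose: wooden bobbin block, 85 x 60 x 50 mm, on the counter beside the box's -y end; origin at the middle of its underside
- gel_bottle: bystander, loose: clear bottle, 56 mm across, 130 mm tall, on the counter off the box's -y end; origin at the middle of its underside
- thread_cone: bystander, loose: brown thread cone, 66 mm across, 130 mm tall, on the counter off the box's +y end; origin at the middle of its underside
- stocking_box: bystander, loose: cardboard carton, 120 x 160 x 45 mm, on the counter off the box's +y end; origin at the middle of its underside

How it is judged:
By the outcome, as a careful person would: the job done as asked, in the order asked, and still so for the second after the job is handed in, with the robot touching nothing.
It also fails if it takes over 46 s, if anything falls off the work surface, if the arm or the gripper's body presses on something with over 40 N, if the wrist force passes 120 N, or if a joint passes its speed limit or range.

## Robot

A 6-joint arm with a two-finger parallel gripper is mounted at the origin on the work surface. World frame = base frame: x ahead of the robot, y to its left, z up, the work surface at z = 0. Lengths are in m, angles in rad, forces in N, time in s.
With the tool pointing down it reaches from about 0.375 to 0.9 m from the base axis. Payload 3.1 kg.
Tool frame: the origin (TCP) lies at the very end of the fingers, on their centre line; the grasp point (between the pads) lies 19 mm behind it; x points along the fingers, z is the direction in which the jaws open and shut, and the axes are right-handed (so a half turn about x gives the same grasp; the last joint's range is limited). The gripper opens to 85 mm and grips with 20 to 120 N. Pads are 22 mm wide; open, the fingers measure 114 mm over their backs; the gripper's body (76 mm by 85 mm) begins 54 mm behind the grasp point. The pads swing forward as they close: fully open they stand 13 mm farther back than shut.
Start: joints at [0.924, 0.527, 1.433, -0, 1.181, -0.178], TCP at [0.282, 0.558, 0.231] pointing down, gripper open.
Joint ranges: [-3.08, 3.08], [-0.75, 2.2], [0.22, 2.44], [-1.43, 4.57], [0, 2.65], [-2.85, 2.85]. Speed limits (rad/s): [2.79, 2.79, 3.14, 3.14, 3.14, 3.14].

## Interface

Orientations are given as a unit quaternion [x, y, z, w].
In Python, from station import manip, viewer, job gives the robot as it stands.
- The arm moves only by the tool move_arm, never from a script. Its argument "deltas" is one flat list of numbers, 7 for each row, row after row: the finger opening in mm, from 0 to 85.4, then the shift along the tool's x, y, z in mm, then the turn, a rotation vector about the tool's x, y, z in degrees. In form: [jaw, tx, ty, tz, rx, ry, rz, jaw, tx, ty, tz, rx, ry, rz, ...]. A call has 1 to 10 rows; each row shifts and turns the commanded pose from where the row before left it, along the tool's axes as they then stand; what a row does not reach is not made up. A row lasts 1/10 s, in which the tool goes at most 50 mm and 8.59 degrees, less where a joint would pass 70% of its speed; a pose out of reach is approached as far as the arm can. A call is refused whole if a number of a shift passes 50 or a number of a turn 8.59, either way. A call with a gripper value outside its range is refused whole. The fingers move at their own pace and stop on an object; "force" is the grip in N (left out, the last holds). Time passes only in rows, so rows that do not move let the fingers close. It gives the time, the measured TCP pose, the force and the opening at its end, in the units of the state.
- manip.sense(): the state, without advancing time (a new reading comes with each control period).
- viewer.snapshot(name): name is "scene" or "top" or "wrist"; returns a dict with "image" (480x640x3 uint8, red, green, blue), "depth" (480x640 float32, m along the optical axis (not along the pixel's ray), 0 where there is no reading), "fovy" (degrees; the focal length in pixels is half the picture's height over the tangent of half this angle, whatever the lens; pixels are square), "cx", "cy" (the principal point, pixels), "k1" (the pictures are not rectified: a ray, as slopes to the right and down, at radius r is drawn at 1 + k1 r^2 times it, then the intrinsics apply), "R" (3x3) and "t" (3): a world point X has camera coordinates R X + t. Camera axes: x right, y down, z forward; pixel columns grow to the right and rows downward; lengths in m; the calibration is good to about 2 mm. A picture is of the moment at which its call begins.
- job.sign_off(): hands the job in, once; it reports no verdict.
The state is a dict: "t": time; "q": joint angles; "qd": joint speeds; "tau": joint torques, N m; "tcp_pos": TCP position; "tool_rot": TCP orientation; "force": force on the tool from outside, world axes, zero at the start; "ft_torque": the same for the moment, N m; "finger_gap": opening from 0.0 (shut) to 1.0 (fully open).
Only numpy, scipy, OpenCV 4.12 (cv2) and the standard library are available. Lean on these libraries where they do the work, as an engineer would, in place of code of your own. Each camera call takes 0.05 s, during which the arm holds its last target.

## Working session

There is one attempt and no reset: what is moved stays moved. The work goes in short steps, Python scripts to look and compute and a tool call to move; the robot and the scene stay as the last step left them, time stands still between calls to the robot, and variables do not carry over. Pictures are saved under pics/ and viewed, and the job is handed in when it is done.

Besides the shell and the picture viewer there is one more tool, called after ">>>" as name(argument=value, ...) on one line, values as JSON. move_arm: Moves the arm, as the interface text tells. Its arguments: {"type":"object","properties":{"deltas":{"type":"array"},"force":{"type":"number"}},"required":["deltas"]}

```bash
mkdir -p pics; ls; cat > h.py <<'E'
import numpy as np, cv2
from station import manip, viewer, job
def snap(n,f):
    s=viewer.snapshot(n); cv2.imwrite('pics/'+f+'.png',s['image'][:,:,::-1]); np.savez('pics/'+f+'.npz',**s); return s
def load(f): return dict(np.load('pics/'+f+'.npz'))
def ray(s,u,v):
    f=240/np.tan(np.radians(float(s['fovy']))/2); K=np.array([[f,0,float(s['cx'])],[0,f,float(s['cy'])],[0,0,1]])
    p=cv2.undistortPointsIter(np.array([[[u,v]]],float),K,np.array([float(s['k1']),0,0,0]),None,None,(3,100,1e-10))[0,0]
    d=s['R'].T@np.array([p[0],p[1],1]); o=-s['R'].T@s['t']; return o,d
def onz(s,u,v,z):
    o,d=ray(s,u,v); return o+d*(z-o[2])/d[2]
def dep(s,u,v):
    o,d=ray(s,u,v); return o+d*float(s['depth'][int(round(v)),int(round(u))])
def proj(s,X):
    c=s['R']@np.asarray(X,float)+s['t']; x,y=c[:2]/c[2]; r=1+float(s['k1'])*(x*x+y*y); f=240/np.tan(np.radians(float(s['fovy']))/2)
    return np.array([f*x*r+float(s['cx']),f*y*r+float(s['cy'])])
E
python3 - <<'E'
from h import *
for n in ['scene','top','wrist']: 
    s=snap(n,n+'0'); print(n,s['fovy'],s['k1'],-s['R'].T@s['t'])
print(manip.sense())
E
```

```text
pics
scene 47.13123745859571 -0.035196033778213655 [ 1.5847841  -0.24778226  0.9175301 ]
top 47.72295179515346 -0.129690113695116 [0.38952801 0.0533895  1.44005558]
wrist 68.6913916362098 -0.0003775372155347306 [0.21499471 0.59240978 0.37232295]
{'t': 0.15, 'q': array([ 9.24519983e-01,  5.28286059e-01,  1.43362661e+00,  5.30200541e-06,
        1.18140163e+00, -1.78506713e-01]), 'qd': array([-0.00110963, -0.00180087, -0.00384554,  0.00104929,  0.00212751,
       -0.00023621]), 'tau': array([ 8.17260716e-04, -4.42743337e+01, -1.78276134e+01, -2.33422879e-04,
        5.57035091e-03, -1.10897565e-05]), 'tcp_pos': array([0.28144445, 0.5574187 , 0.23053195]), 'tool_rot': array([-0.370727  ,  0.60283347,  0.3702866 ,  0.60169854]), 'force': array([ 0.40070197, -0.86907078, -0.0268466 ]), 'ft_torque': array([-0.02632017,  0.0545087 ,  0.02478951]), 'finger_gap': 0.9980903355038857}
```

View pics/top0.png

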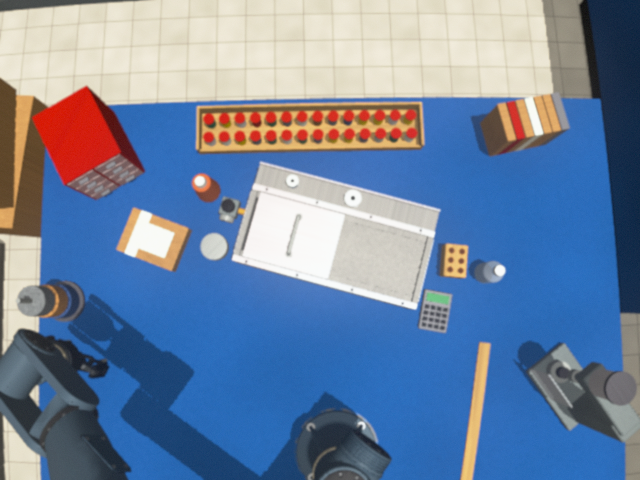

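View pics/scene0.png

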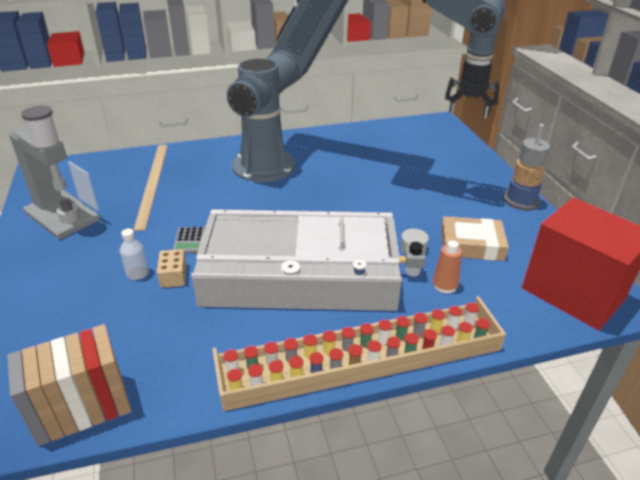

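View pics/wrist0.png

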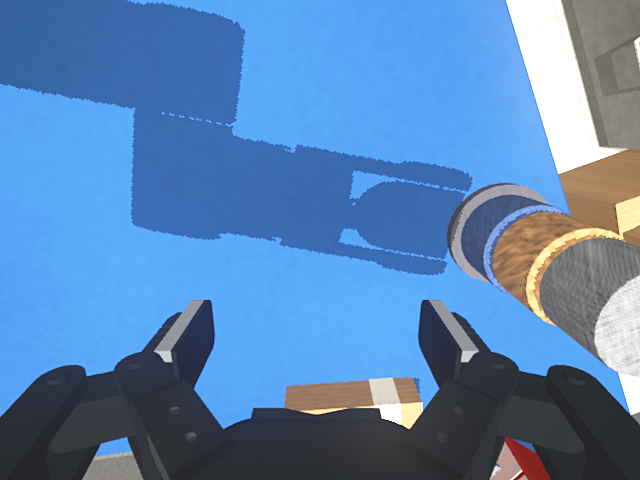

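Top view: the box lies tilted, with its +y end at left (~250,220), the handle at about (294,235), and the ledge reels at (292,181) and (353,198). I'll enlarge it.

```bash
python3 - <<'E'
from h import *
s=load('top0'); im=s['image'][150:320,180:460,::-1]
cv2.imwrite('pics/topz.png',cv2.resize(im[:, :200],None,fx=4,fy=3.5,interpolation=cv2.INTER_CUBIC)[:600])
cv2.imwrite('pics/topz.png',cv2.resize(im,None,fx=2.85,fy=2.85,interpolation=cv2.INTER_CUBIC))
d=s['depth']; print(d[150:320:10,230:450:20].round(3))
E
```

```text
[[1.449 1.446 1.452 1.457 1.457 1.469 1.476 1.473 1.478 1.478 1.479]
 [1.472 1.469 1.471 1.474 1.475 1.478 1.475 1.474 1.476 1.475 1.481]
 [1.467 1.466 1.379 1.369 1.473 1.47  1.474 1.471 1.476 1.477 1.477]
 [1.466 1.465 1.378 1.346 1.376 1.363 1.476 1.468 1.467 1.47  1.474]
 [1.459 1.459 1.362 1.369 1.376 1.375 1.358 1.468 1.467 1.466 1.465]
 [1.362 1.355 1.36  1.359 1.358 1.369 1.354 1.373 1.371 1.467 1.468]
 [1.358 1.358 1.362 1.359 1.363 1.364 1.356 1.363 1.368 1.365 1.374]
 [1.382 1.379 1.356 1.354 1.363 1.362 1.363 1.365 1.355 1.364 1.367]
 [1.451 1.355 1.357 1.359 1.357 1.355 1.359 1.365 1.367 1.35  1.355]
 [1.446 1.354 1.347 1.33  1.351 1.355 1.364 1.362 1.362 1.364 1.346]
 [1.44  1.344 1.347 1.327 1.352 1.343 1.354 1.358 1.361 1.359 1.349]
 [1.438 1.338 1.346 1.348 1.346 1.347 1.358 1.353 1.356 1.36  1.442]
 [1.433 1.439 1.364 1.337 1.34  1.345 1.356 1.349 1.354 1.353 1.441]
 [1.426 1.436 1.439 1.436 1.337 1.335 1.346 1.348 1.349 1.353 1.439]
 [1.434 1.427 1.426 1.429 1.431 1.437 1.337 1.345 1.347 1.348 1.419]
 [1.423 1.427 1.428 1.431 1.428 1.432 1.43  1.434 1.333 1.348 1.417]
 [1.422 1.424 1.425 1.424 1.429 1.431 1.426 1.426 1.427 1.432 1.41 ]]
```

View pics/topz.png

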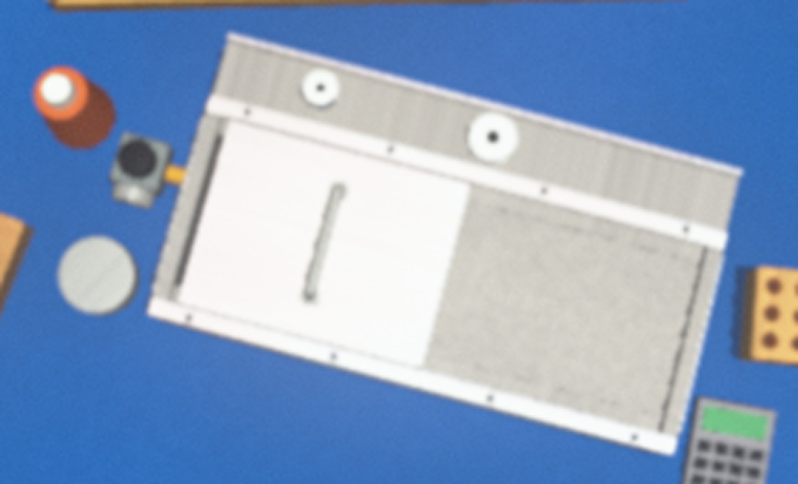

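```bash
python3 - <<'E'
from h import *
s=load('top0'); k=2.85
W=lambda u,v,z: onz(s,180+(u+.5)/k-.5,150+(v+.5)/k-.5,z)
nl,nr,fl,fr=[W(*p,0.099) for p in [(148,313),(673,454),(208,104),(727,246)]]
for p in (nl,nr,fl,fr): print(p.round(4))
print('len',np.linalg.norm(nl-nr),np.linalg.norm(fl-fr),'dep',np.linalg.norm(nl-fl),np.linalg.norm(nr-fr))
c=(nl+nr+fl+fr)/4; d=(nl-nr)+(fl-fr); yaw=np.arctan2(-d[0],d[1]); print('c',c,'yaw',yaw)
ex=(fl-nl)+(fr-nr); print('yaw2',np.arctan2(ex[1],ex[0]))
a,b=W(339,185,.119),W(310,299,.119); print('handle',a,b,(a+b)/2,np.linalg.norm(a-b))
R=np.array([[np.cos(yaw),-np.sin(yaw)],[np.sin(yaw),np.cos(yaw)]])
L=lambda p:(R.T@(p[:2]-c[:2])).round(4)
print('handle box',L((a+b)/2), L(W(469,185,.096)),L(W(424,367,.096)))
for n,p in dict(tr=(321,87,.11),rr=(493,137,.1)).items(): print(n,L(W(*p)))
for i,p in enumerate([(148,313),(208,104),(228,38),(740,172)]): print(p,L(W(*p,.085)))
S=load('scene0')
for X in [(0,0),(-.1,-.236),(-.1,.236),(.1,.236)]: print(X, proj(S,np.r_[R@np.array(X)+c[:2],.099]))
E
python3 -c "
import cv2;i=cv2.imread('pics/scene0.png')[195:325,150:440];cv2.imwrite('pics/sz.png',cv2.resize(i,None,fx=2.75,fy=2.75,interpolation=2))"
```

```text
[0.4953 0.2511 0.099 ]
[ 0.3622 -0.202   0.099 ]
[0.6794 0.1972 0.099 ]
[ 0.5427 -0.2577  0.099 ]
len 0.4722090656730437 0.4749805469875356 dep 0.1917682433199801 0.1889140562664835
c [ 0.51992152 -0.00287218  0.099     ] yaw -0.2887307682827636
yaw2 -0.2922095040671865
handle [0.60103318 0.08221209 0.119     ] [0.50277051 0.10895212 0.119     ] [0.55190185 0.0955821  0.119     ] 0.10183605691018656
handle box [0.0026 0.1035] [ 0.0871 -0.0042] [-0.0777 -0.0075]
tr [0.1347 0.1438]
rr [ 0.1335 -0.0136]
(148, 313) [-0.0954  0.2387]
(208, 104) [0.0984 0.2395]
(228, 38) [0.1613 0.239 ]
(740, 172) [ 0.165  -0.2361]
(0, 0) [298.34737491 233.07615649]
(-0.1, -0.236) [210.81065215 208.62802238]
(-0.1, 0.236) [390.31189777 211.90658542]
(0.1, 0.236) [397.3470535  260.71629178]
```

View pics/sz.png

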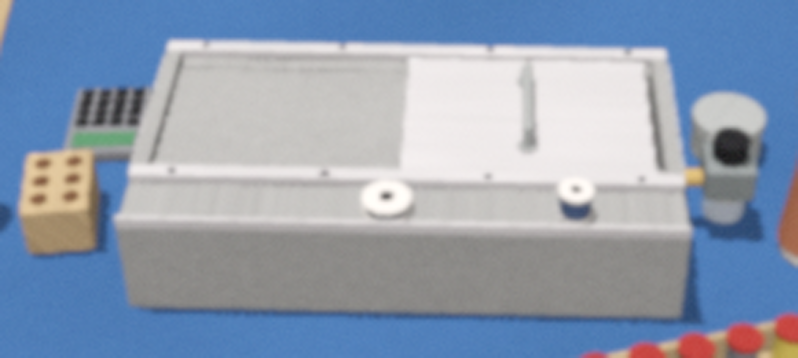

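```bash
python3 - <<'E'
from h import *
from scipy.spatial.transform import Rotation as Ro
s=manip.sense(); R=Ro.from_quat(s['tool_rot']).as_matrix(); print(R.round(3))
for n in 'xyz': print(n, np.degrees(np.arctan2(*R[[1,0],'xyz'.index(n)])).round(1))
yaw=-.289; ey=np.array([-np.sin(yaw),np.cos(yaw)]); print('ey',np.degrees(np.arctan2(ey[1],ey[0])))
c=np.array([.520,-.003])
for d in (.14,.1035): print(d,c+d*ey)
g=np.r_[c+.145*ey,.2]-s['tcp_pos']; print('delta tool',R.T@g*1000)
E
```

```text
[[-0.001 -0.893  0.451]
 [-0.001  0.451  0.893]
 [-1.     0.    -0.002]]
x -127.2
y 153.2
z 63.2
ey 73.44151972071921
0.14 [0.55989914 0.13119411]
0.1035 [0.54949686 0.09620779]
delta tool [  30.81861604 -439.84618583 -249.91048927]
```

>>> move_arm(deltas=[40,0,0,0,-5.1,0,0,0,0,-10,-8,-5.1,0,0,0,2,-26,-22,0,0,0,0,2,-26,-22,0,0,0,0,2,-26,-22,0,0,0,0,2,-26,-22,0,0,0,0,2,-26,-22,0,0,0,0,2,-26,-22,0,0,0,0,2,-26,-22,0,0,0,0,2,-26,-22,0,0,0], force=60)

```text
t: 1.15
tcp_pos: [0.4376, 0.3173, 0.215]
tool_rot: [-0.423, 0.567, 0.423, 0.567]
force: [0.2, 0.5, -0.2]
finger_gap: 0.002
```

```bash
cat > st.py <<'E'
from h import *
from scipy.spatial.transform import Rotation as Ro
c=np.array([.520,-.003]); yaw=-.289; ex=np.array([np.cos(yaw),np.sin(yaw)]); ey=np.array([-np.sin(yaw),np.cos(yaw)])
def st():
    s=manip.sense(); R=Ro.from_quat(s['tool_rot']).as_matrix(); p=s['tcp_pos'][:2]-c
    print('t',s['t'],'box xy',(1000*np.array([p@ex,p@ey])).round(1),'z',(1000*s['tcp_pos'][2]).round(1),'jaw deg',np.degrees(np.arctan2(R[1,2],R[0,2])).round(2),'down',R[:,0].round(3),'F',s['force'].round(1),'gap',round(s['finger_gap'],3),'fbox',round(s['force'][:2]@ex,1),round(s['force'][:2]@ey,1))
if __name__=='__main__': st()
E
python3 st.py
```

```text
t 1.15 box xy [-170.3  283.6] z 215.0 jaw deg 73.4 down [-0. -0. -1.] F [ 0.2  0.5 -0.2] gap 0.002 fbox -0.0 0.6
```

>>> move_arm(deltas=[0,5,-22,-18,0,0,0,0,5,-22,-18,0,0,0,0,5,-22,-18,0,0,0,0,5,-22,-18,0,0,0,0,5,-22,-18,0,0,0,0,5,-22,-18,0,0,0,0,0,-18,-14,0,0,0,0,0,0,0,0,0,0])

```text
t: 1.95
tcp_pos: [0.548, 0.1565, 0.185]
tool_rot: [-0.422, 0.567, 0.421, 0.568]
force: [-0.3, -1.0, 0.5]
finger_gap: -0.001
```

```bash
python3 - <<'E'
from st import *
st(); snap('wrist','w1')
s=snap('scene','s1'); i=s['image'][150:330,150:440,::-1];cv2.imwrite('pics/s1z.png',cv2.resize(i,None,fx=2.75,fy=2.75,interpolation=2))
E
```

```text
t 1.95 box xy [-18.6 160.9] z 185.0 jaw deg 73.2 down [ 0.001 -0.001 -1.   ] F [-0.3 -1.   0.5] gap -0.001 fbox -0.0 -1.0
```

View pics/w1.png

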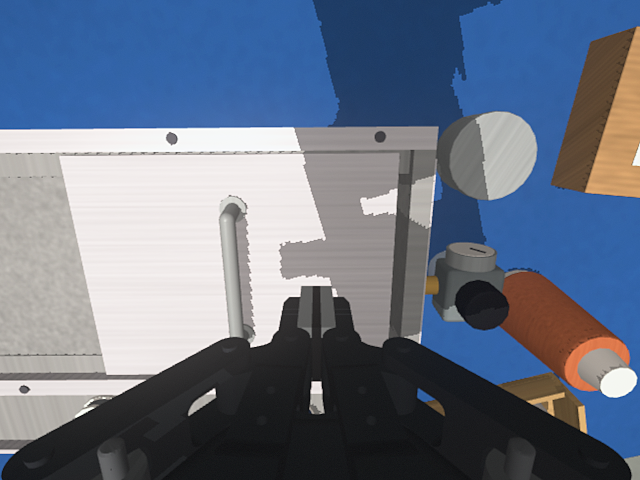

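View pics/s1z.png

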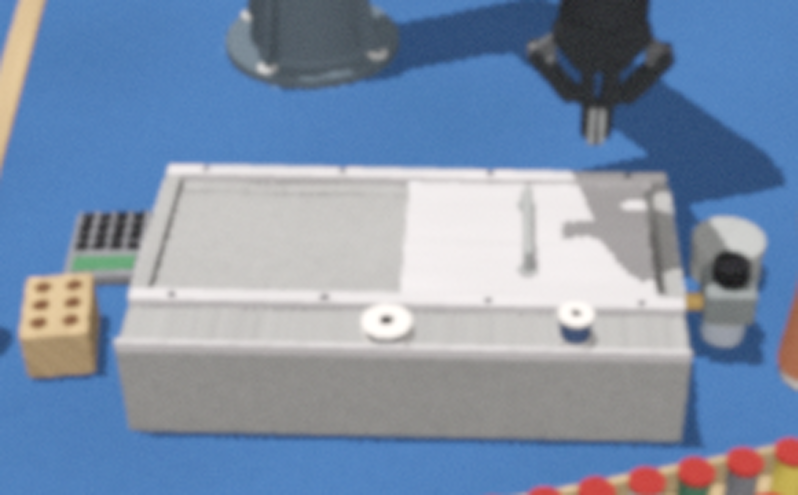

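```bash
python3 - <<'E'
from st import *
s=load('w1')
for u,v in [(231,210),(235,270),(240,330)]:
    p=onz(s,u,v,.114)[:2]-c; print(p@ex*1e3,p@ey*1e3)
a=onz(s,60,155,.096)[:2]-c; b=onz(s,103,374,.096)[:2]-c; print(a@ex,a@ey,b@ex,b@ey)
# near rail line outer edge z .099
a=onz(s,5,128,.099);b=onz(s,437,126,.099);d=(b-a); print('yaw',np.arctan2(-d[0],d[1])); 
for q in (a,b,onz(s,172,138,.099),onz(s,380,136,.099)): q=q[:2]-c; print(q@ex,q@ey)
E
```

```text
-46.50160747765397 109.53592512424784
-6.5440505624994065 109.16727268710578
37.996579626125715 109.44469845231481
-0.07884406506186237 -0.0018805330020685025 0.08794523158250349 -0.004662103731936778
yaw -0.2878372975067561
-0.09544071371583683 -0.030264880385329845
-0.09575146895664523 0.23700478023704377
-0.08914559051001357 0.0724169356572418
-0.08992854156631212 0.20209948258321458
```

>>> move_arm(deltas=[0,27,-7,-5,0,0,0,0,27,-7,-5,0,0,0,0,20,-7,0,0,0,0,0,8,0,0,0,0,0,0,0,0,0,0,0,0])

```text
t: 2.55
tcp_pos: [0.5616, 0.1441, 0.1023]
tool_rot: [-0.422, 0.568, 0.424, 0.566]
force: [0.2, -0.3, 0.6]
finger_gap: 0.002
```

```bash
sed -i 's/^c=np.array(.*\]); yaw/c=np.array([.5232,-.0029]); yaw/' st.py; python3 st.py
```

```text
t 2.55 box xy [ -5.1 151.9] z 102.3 jaw deg 73.45 down [-0.003  0.    -1.   ] F [ 0.2 -0.3  0.6] gap 0.002 fbox 0.3 -0.2
```

>>> move_arm(deltas=[0,0,0,-10,0,0,0,0,0,0,-8,0,0,0,0,0,0,-6,0,0,0,0,0,0,-6,0,0,0,0,0,0,-10,0,0,0,0,0,0,-10,0,0,0])

```text
t: 3.15
tcp_pos: [0.5497, 0.0951, 0.104]
tool_rot: [-0.423, 0.566, 0.422, 0.568]
force: [1.1, 3.8, 2.9]
finger_gap: -0.003
```

```bash
python3 st.py; python3 -c "
from h import *
snap('wrist','w2')"
```

```text
t 3.15 box xy [ -2.5 101.5] z 104.0 jaw deg 73.37 down [ 0.003  0.001 -1.   ] F [1.1 3.8 2.9] gap -0.003 fbox -0.0 4.0
```

View pics/w2.png

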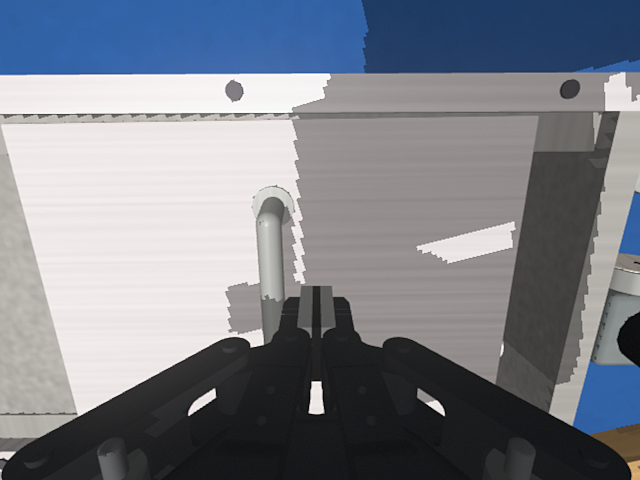

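The plate is flat in its track and the bar (272,260) is in contact with the fingers, so the push works. I'll continue.

>>> move_arm(deltas=[0,0,0,-15,0,0,0,0,0,0,-15,0,0,0,0,0,0,-15,0,0,0,0,0,0,-15,0,0,0,0,0,0,-15,0,0,0,0,0,0,-15,0,0,0,0,0,0,-15,0,0,0,0,0,0,-15,0,0,0,0,0,0,-15,0,0,0,0,0,0,-12,0,0,0])

```text
t: 4.2
tcp_pos: [0.5063, -0.0467, 0.1035]
tool_rot: [-0.422, 0.567, 0.422, 0.567]
force: [2.1, 5.8, 5.1]
finger_gap: 0.001
```

>>> move_arm(deltas=[0,0,0,-8,0,0,0,0,0,0,-8,0,0,0,0,0,0,-6,0,0,0,0,0,0,-4,0,0,0,0,0,0,-4,0,0,0])

```text
t: 4.7
tcp_pos: [0.4979, -0.0744, 0.1034]
tool_rot: [-0.422, 0.567, 0.423, 0.567]
force: [1.6, 4.8, 3.9]
finger_gap: 0.001
```

```bash
python3 - <<'E'
from st import *
st(); snap('wrist','w3'); s=snap('top','t3')
im=s['image'][150:320,180:460,::-1]
cv2.imwrite('pics/t3z.png',cv2.resize(im,None,fx=2.85,fy=2.85,interpolation=cv2.INTER_CUBIC))
E
```

```text
t 4.7 box xy [ -3.9 -75.8] z 103.4 jaw deg 73.38 down [-0.001  0.001 -1.   ] F [1.6 4.8 3.9] gap 0.001 fbox 0.2 5.1
```

View pics/w3.png

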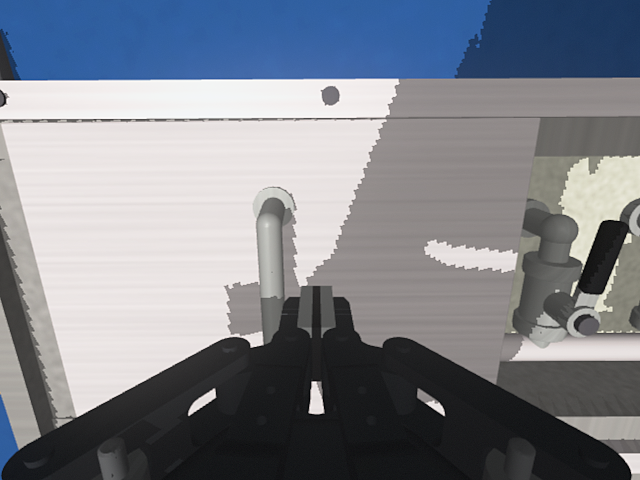

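View pics/t3z.png

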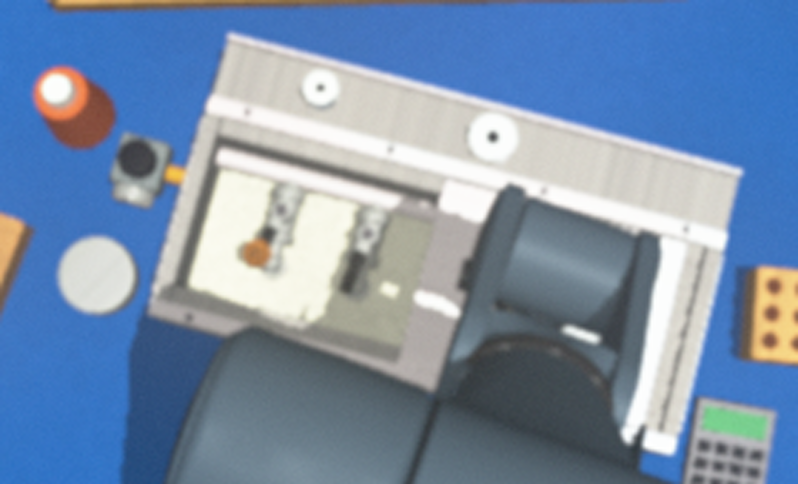

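The cover is about 15–20 mm from its stop (gap at the left of the wrist view, x≈30–60). The coat button shows at (255,252) of the top crop, on the valve at y=150. I'll finish the push slowly.

>>> move_arm(deltas=[0,0,0,-4,0,0,0,0,0,0,-4,0,0,0,0,0,0,-4,0,0,0,0,0,0,-3,0,0,0])

```text
t: 5.2
tcp_pos: [0.4937, -0.0885, 0.1032]
tool_rot: [-0.422, 0.567, 0.423, 0.567]
force: [2.0, 4.1, 4.2]
finger_gap: -0.002
```

>>> move_arm(deltas=[0,0,0,-2,0,0,0,0,0,0,-2,0,0,0])

```text
t: 5.4
tcp_pos: [0.4927, -0.0918, 0.1033]
tool_rot: [-0.422, 0.567, 0.423, 0.567]
force: [3.4, 13.6, 5.5]
finger_gap: -0.001
```

```bash
python3 st.py
```

```text
t 5.4 box xy [ -3.9 -93.9] z 103.3 jaw deg 73.33 down [-0.     0.002 -1.   ] F [ 3.4 13.6  5.5] gap -0.001 fbox -0.6 14.0
```

>>> move_arm(deltas=[0,0,0,-1,0,0,0,0,0,0,0,0,0,0])

```text
t: 5.6
tcp_pos: [0.4929, -0.0919, 0.1033]
tool_rot: [-0.421, 0.567, 0.423, 0.568]
force: [4.1, 10.6, 4.6]
finger_gap: -0.003
```

>>> move_arm(deltas=[0,0,0,2,0,0,0,0,0,0,10,0,0,0,0,-20,0,12,0,0,0,0,-30,0,15,0,0,0,0,-20,-8,25,0,0,0,0,-10,-8,25,0,0,0,0,0,-8,25,0,0,0,0,0,0,0,0,0,0])

```text
t: 6.4
tcp_pos: [0.5497, 0.0107, 0.1834]
tool_rot: [-0.424, 0.566, 0.423, 0.566]
force: [-0.3, -1.0, -0.8]
finger_gap: 0.005
```

```bash
python3 - <<'E'
from st import *
st(); snap('wrist','w4'); s=snap('top','t4')
im=s['image'][150:320,180:460,::-1]
cv2.imwrite('pics/t4z.png',cv2.resize(im,None,fx=2.85,fy=2.85,interpolation=cv2.INTER_CUBIC))
E
```

```text
t 6.4 box xy [21.5 20.5] z 183.4 jaw deg 73.59 down [ 0.002 -0.001 -1.   ] F [-0.3 -1.  -0.8] gap 0.005 fbox -0.0 -1.1
```

View pics/w4.png

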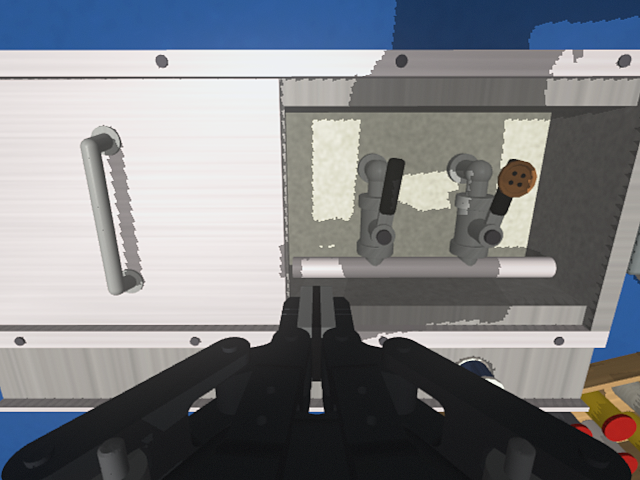

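View pics/t4z.png

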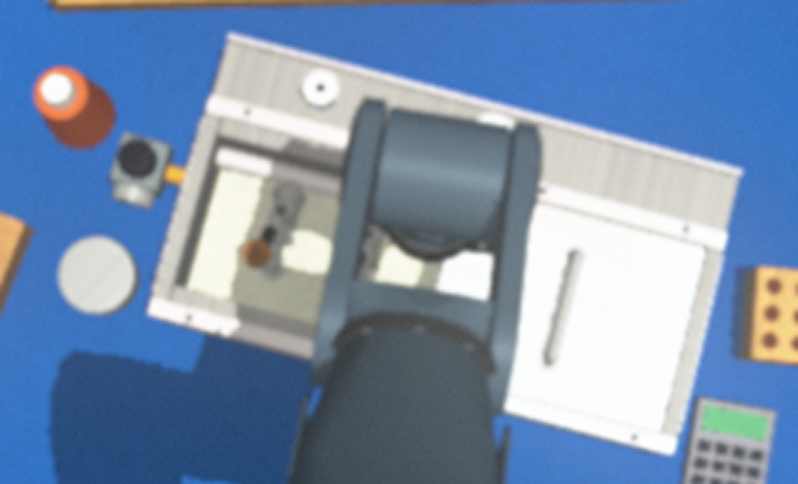

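The cover is at its stop and flat. In the wrist view the marked stem is at (492,237) with its button at (517,180). The plain stem is at (384,237) with its lever tip at (397,160).

```bash
python3 - <<'E'
from st import *
s=load('w4'); t=load('t4'); k=2.85
def B(p): p=p[:2]-c; return (1e3*np.array([p@ex,p@ey])).round(1)
for n,u,v,z in [('pstem',384,237,.076),('ptip',397,160,.076),('bstem',492,237,.076),('button',517,180,.081),('cover edgeTop',281,80,.096),('edgebot',282,325,.096),('openR top',635,107,.09),('hnd',95,140,.114),('hnd2',119,290,.114)]: print(n,B(onz(s,u,v,z)))
im=s['image'].astype(int); m=((im[:,:,0]-im[:,:,2]>50)&(im[:,:,0]<200)).astype(np.uint8); m[:,:450]=0;m[:100]=0;m[230:]=0;m[:,560:]=0
M=cv2.moments(m,True); u,v=M['m10']/M['m00'],M['m01']/M['m00']; print('button mask',M['m00'],u,v,B(onz(s,u,v,.081)))
print('button top',B(onz(t,180+255.5/k-.5,150+252.5/k-.5,.081)))
E
```

```text
pstem [22.2 72.1]
ptip [-33.7  77.7]
bstem [ 21.9 152.2]
button [-20.9 160.6]
cover edgeTop [-82.    0.3]
edgebot [84.5 -3.2]
openR top [-68.  221.7]
hnd [ -47.5 -106.7]
hnd2 [  47.9 -108.2]
button mask 438.0 518.1598173515981 184.37671232876713 [-17.9 161.9]
button top [-21.5 162. ]
```

>>> move_arm(deltas=[0,0,10,23,0,0,0,0,10,10,23,0,0,0,0,15,10,24,0,0,0,0,15,11,24,0,0,0,0,10,0,0,0,0,0,0,0,0,0,0,0,0])

```text
t: 7.1
tcp_pos: [0.534, 0.11, 0.1315]
tool_rot: [-0.422, 0.568, 0.423, 0.565]
force: [0.6, -0.4, 0.7]
finger_gap: 0.001
```

```bash
python3 - <<'E'
from st import *
st(); snap('wrist','w5')
E
```

```text
t 7.1 box xy [-21.8 111.2] z 131.5 jaw deg 73.43 down [-0.005 -0.001 -1.   ] F [ 0.6 -0.4  0.7] gap 0.001 fbox 0.7 -0.3
```

View pics/w5.png

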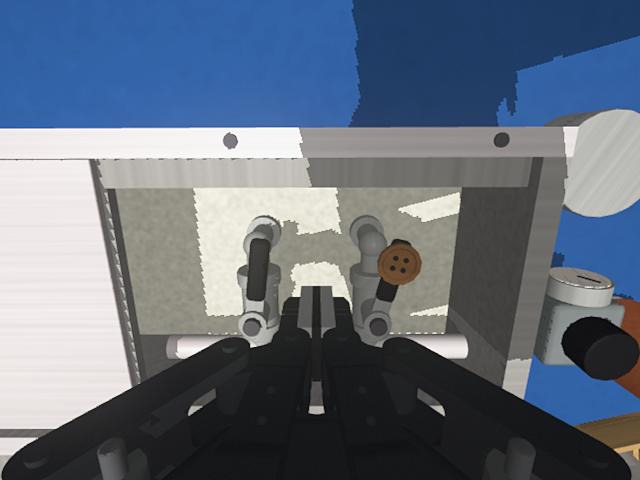

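The fingers hang midway between the plain lever (258,270) and the button (400,264), so I can lower them.

>>> move_arm(deltas=[0,25,0,3,0,0,0,0,20,0,0,0,0,0,0,15,0,0,0,0,0,0,6,0,0,0,0,0,0,0,0,0,0,0,0])

```text
t: 7.65
tcp_pos: [0.5368, 0.1125, 0.0671]
tool_rot: [-0.422, 0.568, 0.422, 0.567]
force: [0.2, 0.4, 0.7]
finger_gap: -0.0
```

```bash
python3 - <<'E'
from st import *
st(); snap('wrist','w6')
s=snap('scene','s6'); i=s['image'][150:330,250:440,::-1];cv2.imwrite('pics/s6z.png',cv2.resize(i,None,fx=3.3,fy=3.3,interpolation=2))
E
```

```text
t 7.65 box xy [-19.8 114.5] z 67.1 jaw deg 73.31 down [-0.001 -0.    -1.   ] F [0.2 0.4 0.7] gap -0.0 fbox 0.1 0.4
```

View pics/w6.png

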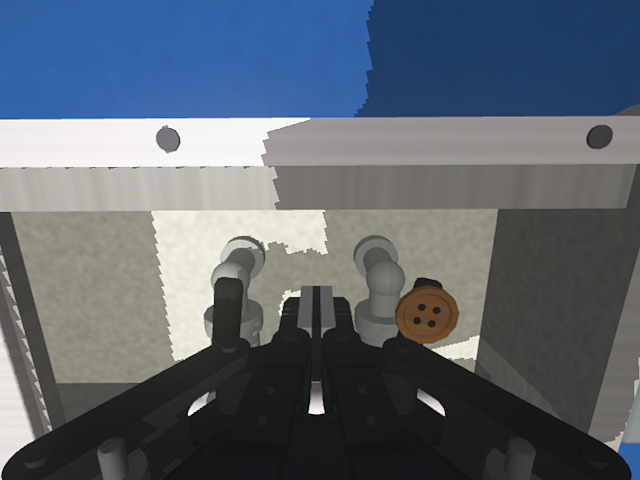

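View pics/s6z.png

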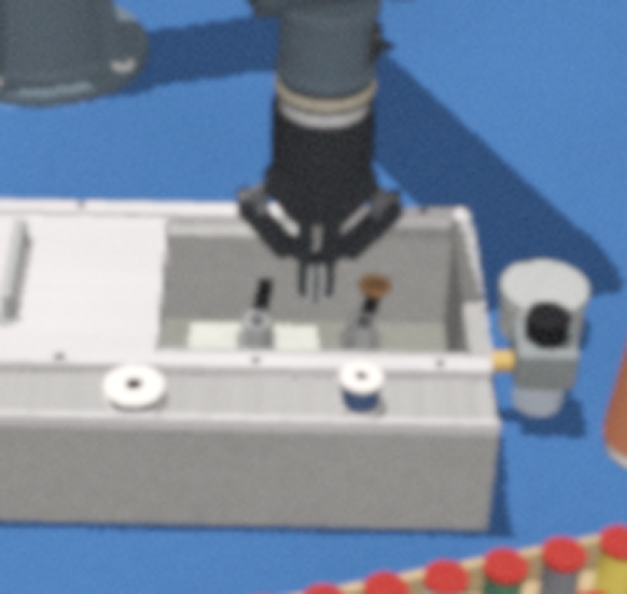

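>>> move_arm(deltas=[0,1,0,8,0,0,0,0,0,0,8,0,0,0,0,0,0,5,0,0,0,0,0,0,5,0,0,0,0,0,0,5,0,0,0,0,0,0,0,0,0,0])

```text
t: 8.35
tcp_pos: [0.5472, 0.1435, 0.0669]
tool_rot: [-0.424, 0.566, 0.422, 0.568]
force: [1.8, -2.5, 0.6]
finger_gap: -0.004
```

```bash
python3 - <<'E'
from st import *
st(); snap('wrist','w7')
E
```

```text
t 8.35 box xy [-18.7 147.2] z 66.9 jaw deg 73.46 down [ 0.003 -0.001 -1.   ] F [ 1.8 -2.5  0.6] gap -0.004 fbox 2.5 -1.9
```

View pics/w7.png

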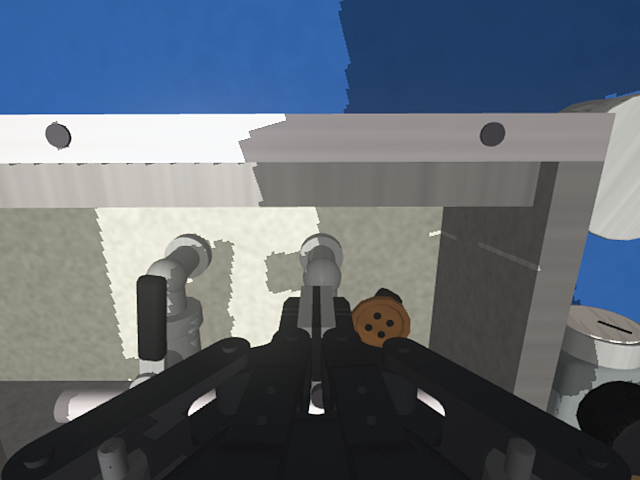

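Finger contact has started to turn the lever: the button is now at (382,320). I'll continue along the arc.

>>> move_arm(deltas=[0,0,0,5,0,0,0,0,0,0,5,0,0,0,0,0,0,5,0,0,0,0,0,-2,4,0,0,0,0,0,0,0,0,0,0])

```text
t: 8.9
tcp_pos: [0.5515, 0.1612, 0.0658]
tool_rot: [-0.422, 0.568, 0.423, 0.566]
force: [-2.1, -2.3, -0.3]
finger_gap: -0.0
```

```bash
python3 - <<'E'
from st import *
st(); snap('wrist','w8')
s=snap('scene','s8'); i=s['image'][150:330,250:440,::-1];cv2.imwrite('pics/s8z.png',cv2.resize(i,None,fx=3.3,fy=3.3,interpolation=2))
E
```

```text
t 8.9 box xy [-19.6 165.4] z 65.8 jaw deg 73.42 down [-0.003 -0.    -1.   ] F [-2.1 -2.3 -0.3] gap -0.0 fbox -1.3 -2.8
```

View pics/w8.png

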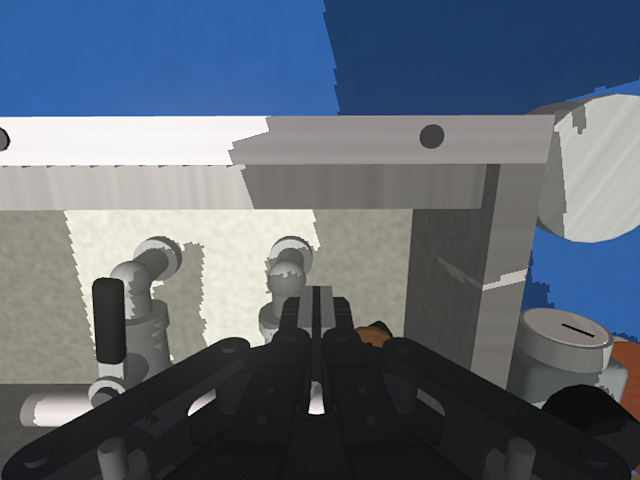

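View pics/s8z.png

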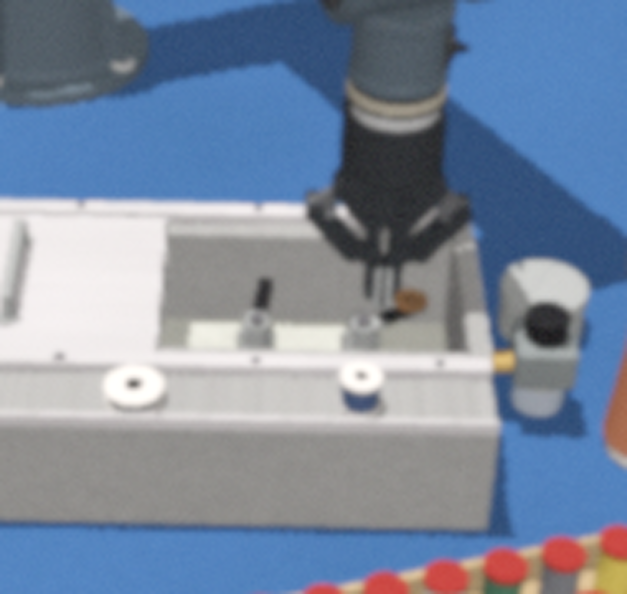

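The lever is about halfway round, and the scene view shows the button at (410,298) just beyond the finger. Next: +y a little, then mainly +x.

>>> move_arm(deltas=[0,0,-3,4,0,0,0,0,0,-3,4,0,0,0,0,0,-4,3,0,0,0,0,0,-4,1,0,0,0,0,0,-3,0,0,0,0,0,0,0,0,0,0,0])

```text
t: 9.6
tcp_pos: [0.5729, 0.1684, 0.0662]
tool_rot: [-0.422, 0.567, 0.423, 0.567]
force: [-3.5, 0.6, -1.2]
finger_gap: -0.002
```

```bash
python3 - <<'E'
from st import *
st()
s=snap('scene','s9'); i=s['image'][150:330,250:440,::-1];cv2.imwrite('pics/s9z.png',cv2.resize(i,None,fx=3.3,fy=3.3,interpolation=2))
E
```

```text
t 9.6 box xy [ -1.1 178.4] z 66.2 jaw deg 73.39 down [ 0.     0.001 -1.   ] F [-3.5  0.6 -1.2] gap -0.002 fbox -3.6 -0.4
```

View pics/s9z.png

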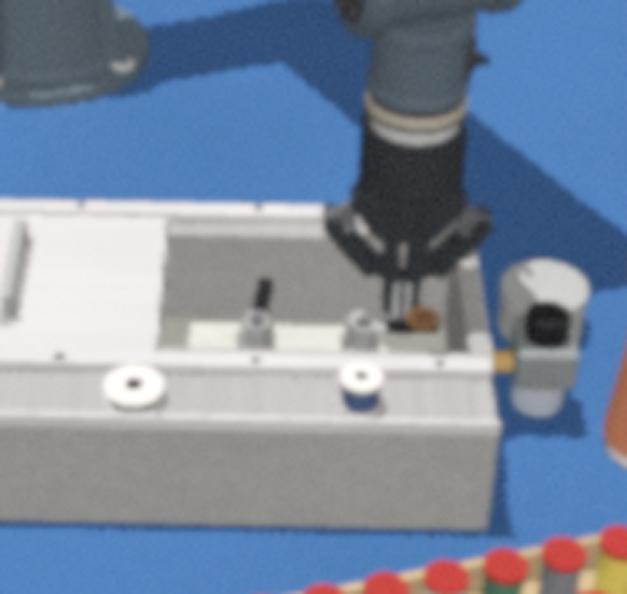

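>>> move_arm(deltas=[0,0,-2,0,0,0,0,0,0,-2,0,0,0,0,0,0,0,0,0,0,0])

```text
t: 9.95
tcp_pos: [0.5762, 0.1669, 0.0663]
tool_rot: [-0.422, 0.567, 0.423, 0.567]
force: [-3.5, 3.4, 0.2]
finger_gap: -0.002
```

```bash
python3 st.py
```

```text
t 9.95 box xy [  2.4 177.9] z 66.3 jaw deg 73.38 down [-0.001  0.001 -1.   ] F [-3.5  3.4  0.2] gap -0.002 fbox -4.3 2.2
```

>>> move_arm(deltas=[0,0,-2,0,0,0,0,0,0,-1,0,0,0,0,0,0,0,0,0,0,0])

```text
t: 10.25
tcp_pos: [0.5765, 0.1667, 0.0662]
tool_rot: [-0.421, 0.568, 0.424, 0.566]
force: [-8.1, 5.5, 2.6]
finger_gap: 0.006
```

```bash
python3 st.py
```

```text
t 10.25 box xy [  2.7 177.8] z 66.2 jaw deg 73.38 down [-0.006  0.002 -1.   ] F [-8.1  5.5  2.6] gap 0.006 fbox -9.4 2.9
```

>>> move_arm(deltas=[0,0,-2,0,0,0,0,0,0,-1,0,0,0,0,0,0,0,0,0,0,0])

```text
t: 10.55
tcp_pos: [0.5767, 0.1666, 0.0661]
tool_rot: [-0.42, 0.57, 0.426, 0.564]
force: [-12.3, 6.7, 6.4]
finger_gap: -0.004
```

```bash
python3 - <<'E'
from st import *
st()
s=snap('scene','s10'); i=s['image'][150:330,250:440,::-1];cv2.imwrite('pics/s10z.png',cv2.resize(i,None,fx=3.3,fy=3.3,interpolation=2))
E
```

```text
t 10.55 box xy [  3.  177.7] z 66.1 jaw deg 73.39 down [-0.011  0.002 -1.   ] F [-12.3   6.7   6.4] gap -0.004 fbox -13.7 2.9
```

View pics/s10z.png

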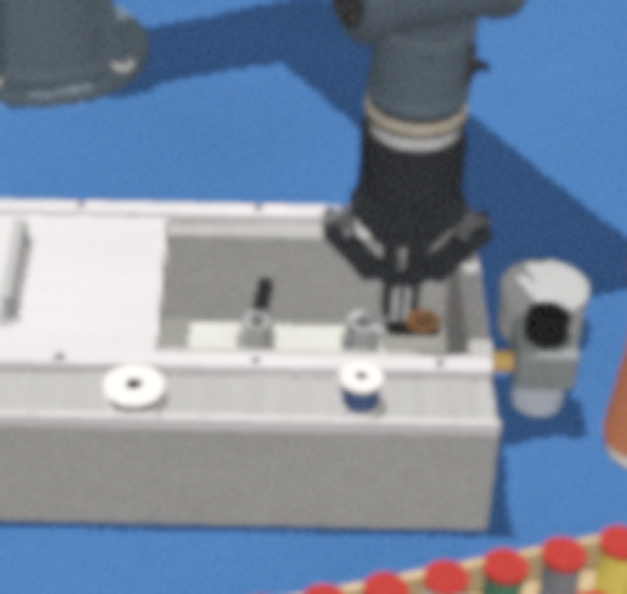

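>>> move_arm(deltas=[0,0,6,0,0,0,0,0,0,8,-4,0,0,0,0,0,8,-6,0,0,0,0,-15,0,-6,0,0,0,0,-30,0,-10,0,0,0,0,-35,0,-20,0,0,0,0,-35,0,-25,0,0,0,0,-15,0,-25,0,0,0,0,0,0,0,0,0,0])

```text
t: 11.5
tcp_pos: [0.5358, 0.076, 0.2004]
tool_rot: [-0.424, 0.566, 0.419, 0.57]
force: [0.7, -0.2, 0.2]
finger_gap: 0.002
```

```bash
python3 - <<'E'
from st import *
st(); snap('wrist','w11')
s=snap('scene','s11'); i=s['image'][150:330,150:440,::-1];cv2.imwrite('pics/s11z.png',cv2.resize(i,None,fx=2.75,fy=2.75,interpolation=2))
E
```

```text
t 11.5 box xy [-10.4  79.2] z 200.4 jaw deg 73.19 down [ 0.008 -0.002 -1.   ] F [ 0.7 -0.2  0.2] gap 0.002 fbox 0.7 0.0
```

View pics/w11.png

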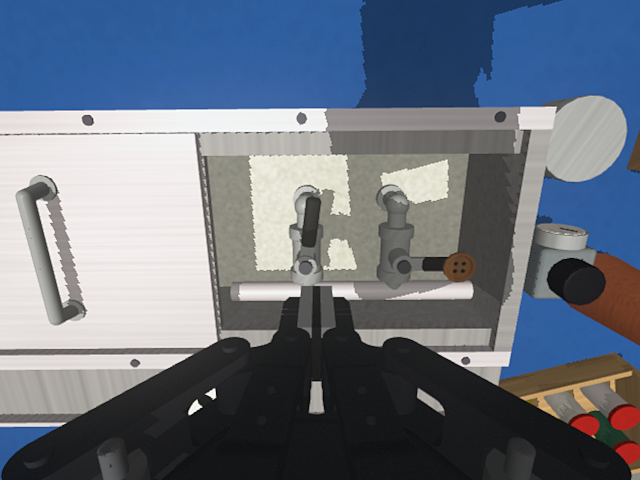

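View pics/s11z.png

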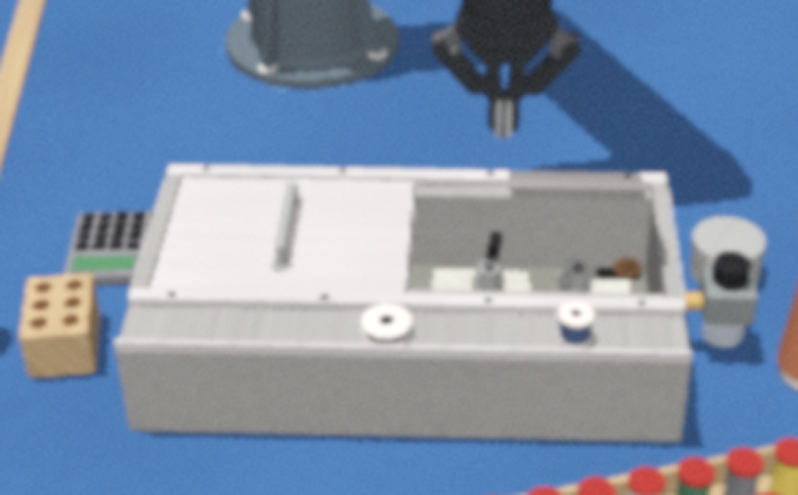

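```bash
python3 - <<'E'
from st import *
s=load('w11')
def B(p): p=p[:2]-c; return 1e3*np.array([p@ex,p@ey])
a=B(onz(s,403,267,.076));b=B(onz(s,459.5,267,.081));d=b-a;print(a,b,'theta',np.arctan2(d[1],-d[0]))
a=B(onz(s,306,267,.076));b=B(onz(s,313,200,.076));d=b-a;print('plain',a,b,np.arctan2(d[1],-d[0]))
# edges: lever upper/lower near
for q in [(196,135),(218,345)]: print('cover edge',B(onz(s,*q,.096)))
i=s['image'][230:300,370:500,::-1];cv2.imwrite('pics/z11.png',cv2.resize(i,None,fx=6,fy=6,interpolation=2))
E
```

```text
[ 22.35304094 151.22367599] [ 20.46682373 195.07293023] theta 1.5278068817321009
plain [22.06732869 72.20508748] [-33.24448281  78.23249028] 0.10854306193375791
cover edge [-81.7657883    0.14584061]
cover edge [81.79438053  0.60287452]
```

View pics/z11.png

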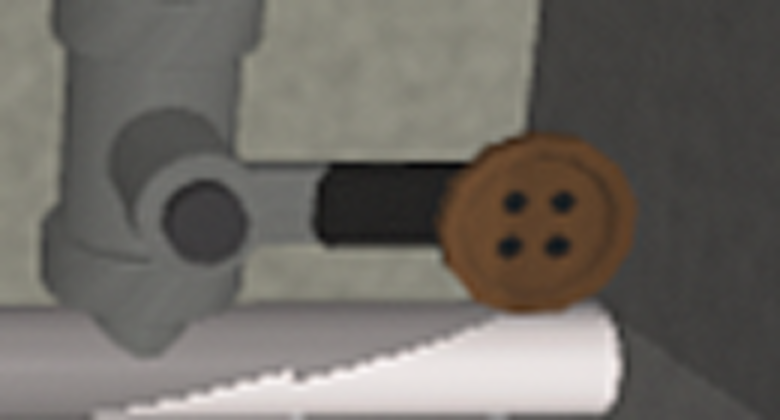

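```bash
python3 - <<'E'
from st import *
s=load('w11')
def B(p): p=p[:2]-c; return 1e3*np.array([p@ex,p@ey])
for y0,y1 in [(163,163),(247,245)]:
    a=B(onz(s,370+255/6,230+y0/6,.076));b=B(onz(s,370+440/6,230+y1/6,.076));d=b-a;print(np.arctan2(d[1],-d[0]))
a=B(onz(s,0,111.5,.099));b=B(onz(s,553,107,.099));d=b-a;print('rail',np.arctan2(d[1],-d[0]))
s=snap('top','t12');im=s['image'][150:320,180:460,::-1]
cv2.imwrite('pics/t12z.png',cv2.resize(im,None,fx=2.85,fy=2.85,interpolation=2))
E
```

```text
1.574395809192148
1.5627450989484686
rail 1.5664654113233358
```

View pics/t12z.png

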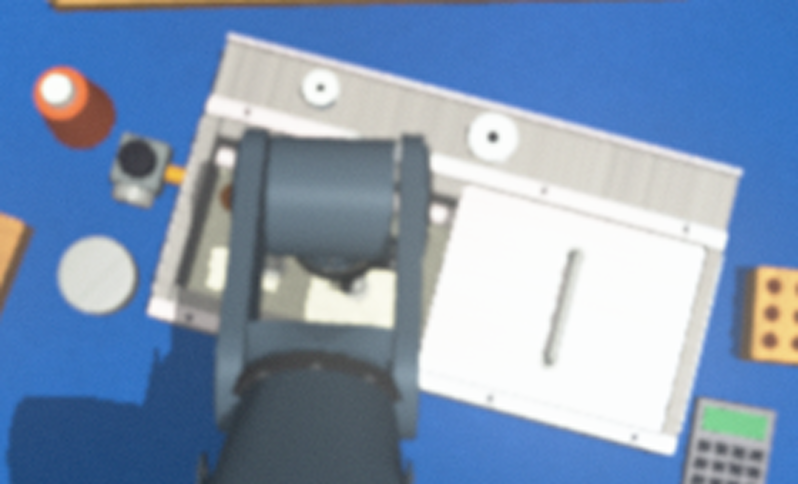

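The lever is parallel to the rail (1.57 rad), the cover is against its stop, and nothing else has moved. I'm handing the job in.

```bash
python3 -c "
from station import job
print(job.sign_off())"
```

```text
the job is handed in; nothing more can be done
None
```

The air to the button press is shut off. I pushed the cover by its handle all the way to its stop without lifting it. Then I swept the button lever round to its stop with closed fingers, backed off, and handed the job in at about 12 s.

**Cover:** at the stop the push force rose to about 14 N with no further movement. The plate lies flat and the opening is clear.

**Button lever:** its edges measured 1.563 and 1.574 rad, parallel to the rail at 1.566. It stopped moving while the push rose to about 14 N. A cruder line from stem to button gave 1.53 rad. I took that as error, since I assumed the heights of those two points.

**Plain lever:** it stands at about 0.11 rad and was not touched; readings before and after agree within about 1 mm.

**Bystanders:** in the last pictures the two reels, tin, calculator and bobbin block look unmoved, as does what shows of the cone. The gel bottle and stocking box lay mostly outside the final close-ups, but the arm never went low near them.

**Disagreement:** my camera readings of the cover handle along the track differed by up to 5 mm between views. I therefore relied on the force and the plate's edge to confirm the stop.

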